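Wedge up the guide plate of a disc cutter

ROBOT

A 6-joint arm with a two-finger parallel gripper is mounted at the origin on the work surface. World frame = base frame: x ahead of the robot, y to its left, z up, the work surface at z = 0. Lengths are in mm, angles in rad, forces in N, time in s.
With the tool pointing down it reaches from about 400 to 825 mm from the base axis. Payload 7 kg.
Tool frame: the origin (TCP) lies at the very end of the fingers, on their centre line; the grasp point (between the pads) lies 19 mm behind it; z points along the fingers, y is the direction in which the jaws open and shut (so a half turn about z gives the same grasp; the last joint's range is limited). The gripper opens to 85 mm and grips with 20 to 120 N. Pads are 22 mm wide; open, the fingers measure 114 mm over their backs; the gripper's body (76 mm by 85 mm) begins 54 mm behind the grasp point. The pads swing forward as they close: fully open they stand 13 mm farther back than shut.
Start: joints at [1.555, 0.359, 0.012, 0, -1.224, -0.288], TCP at [201.934, 644.064, 231.302] pointing down, gripper open.
Joint ranges: [-3.07, 3.07], [-1.43, 2.12], [-1.02, 1.25], [-3.03, 1.67], [-3.05, -0], [-3.03, 3.03]. Speed limits (rad/s): [2.39, 2.39, 3.01, 3.14, 3.14, 3.14].

INTERFACE

Orientations are given as a unit quaternion [x, y, z, w].
In Python, from plant import bot gives the robot as it stands. The module is installed in compiled form; this text tells all that it offers.
- The arm moves only by the tool move_arm, never from a script. Its argument "plan" is a list of rows, each a list of 7 numbers: the shift along the tool's x, y, z in m, then the turn, a rotation vector about the tool's x, y, z in rad, then the finger opening in m, from 0 to 0.0854. A call has 1 to 12 rows; each row is the pose to reach, as a shift and turn from the pose commanded when the call began, along the tool's axes at that moment; what a row does not reach only later rows make up. A row lasts 1/8 s, in which the tool goes at most 62.5 mm and 10.7 degrees, less where a joint would pass 70% of its speed; a pose out of reach is approached as far as the arm can. A call with a gripper value outside its range is refused whole. The fingers move at their own pace and stop on an object; "force" is the grip in N (left out, the last holds). Time passes only in rows, so rows that repeat a pose let the fingers close. It gives the time, the measured TCP pose, the force and the opening at its end, in the units of the state.
- bot.get_state(): the state, without advancing time (a new reading comes with each control period).
- bot.capture(name): name is "scene" or "top" or "wrist"; returns a dict with "img" (400x640x3 uint8, blue, green, red), "fx", "fy", "cx", "cy" (pixels), "extrinsics" (4x4, takes a point from camera to world coordinates); the wrist camera has in their place "T_tool_cam" (4x4, takes a point from camera to tool coordinates, whose origin is the TCP and whose axes are the flange's). Camera axes: x right, y up, looking along -z (the intrinsics and any distortion apply to the point x, -y, -z); pixel columns grow to the right and rows downward; lengths in mm; the calibration is good to about 2 mm. A picture is of the moment at which its call begins: read the wrist's pose just before it. There is no depth.
- bot.finish_job(): hands the job in, once; it reports no verdict.
The state is a dict: "time": time; "joint_pos": joint angles; "joint_velocities": joint speeds; "joint_torque": joint torques, N m; "position": TCP position; "tcp_rot": TCP orientation; "ft_force": force on the tool from outside, world axes, zero at the start; "moment": the same for the moment, N m; "grip_width": opening from 0.0 (shut) to 1.0 (fully open).
Only numpy, scipy, OpenCV 4.12 (cv2) and the standard library are available. Lean on these libraries where they do the work, as an engineer would, in place of code of your own. Each camera call takes 0.05 s, during which the arm holds its last target. There are 200 camera calls.

TASK

The disc cutter's guide plate is stiff on its two pillars and has to come up off its brass spacer strips so that thicker strips can be slipped in. Pick up the wooden-handled steel wedge, dip its tip into the white lubricant pot, take it out, then lay the wedge flat on the front ledge of the die plate and push it straight into the sheet slot until the guide plate has just lifted, about 3 mm off its strips. Finish there, still gripping the wedge, with the plate carried by the wedge alone and everything else on the bench left where it was.

Things in the scene. Friction and masses are not known exactly. Their poses are not given: they have to be found in the camera images.
- wedge_grip (a point): centre of the beech handle of the lifting wedge, half-way along it and half-way up, 14 mm above the underside. x points along the tool from handle to tip, z up. The wedge lies flat: one rigid tool, 155 mm long, 160 g. Handle 80 mm long, 26 wide, 28 high; the steel blade joins on ahead of it and shares its flat underside
- wedge_tip (a point): middle of the tip edge of the wedge's blade, 1 mm above the underside: 115 mm ahead of wedge_grip along x and 13 mm below it. The blade is 75 mm long, 22 mm wide; its top slopes evenly from 16 mm thick at the handle to 2 mm at the tip (10.6 degrees)
- lube_pot_rim (a point): centre of the mouth of the small open white ceramic lubricant pot, 26 mm above the bench. Loose, 250 g, 68 mm across outside, 62 inside, floor 4 mm thick. Held with its tip tilted down 20 to 40 degrees the wedge reaches in over the rim; it is dipped when the tip is 5 mm or more below the rim
- slot_mouth (a point): disc cutter, screwed down: middle of the mouth of its sheet slot, on the top of the dark steel die plate, right under the guide plate's lower front edge, 37 mm above the bench. x points level straight into the slot, z up. The slot is 54 mm wide, 6 high, between two brass spacer strips, and runs right through. In front of it the die plate juts out as a bare flat ledge 30 mm deep, 96 wide
- plate_edge (a point): middle of the lower front edge of the guide plate (bright steel, 56 mm deep, 92 wide, 14 thick), 6 mm above slot_mouth at rest. A wedge pushed in flat on the die plate first bears on it with its tip 21 mm past the mouth; each further 5.4 mm lifts the plate 1 mm (3 mm at 37 mm past). It takes about 6 to 15 N of push. Friction keeps the wedge from sliding back
- guide_plate (a joint): lift of the guide plate straight up its two pillars, in m: 0 resting on its strips, at most 0.018. It weighs about 0.5 kg and drags a little. Pillars with brass nuts stand to 90 mm above the bench at its sides; the wooden board under the cutter is 15 mm high and juts out 22 mm beyond the ledge
- lube_pot: the white pot (origin under the centre of its floor)
- stone_tin: bystander: bright steel tin of coloured stones, 66 mm across, 20 mm high; not the pot; its place may be swapped with the pot's
- spare_strip0: bystander: thicker spare brass strip, 56 x 19 x 9 mm
- spare_strip1: bystander: the second spare brass strip
- mallet: bystander: brass mallet with a wooden handle, 180 mm long
- punch_block: bystander: wooden block 52 x 112 x 40 mm with five steel punches standing in it, 64 mm high
- ring_clamp: bystander: dark wooden ring clamp, 100 mm long
- wedge: the whole wedge (origin on its underside, below wedge_grip)
Not all that is in view belongs to the job. What is shaped like the wedge but orange or purple is not meant. Leave any pink look-alike of the part that bears slot_mouth alone.

How it is judged:
By the outcome, as a careful person would: the job done as asked, in the order asked, and still so for the second after the job is handed in, while the arm keeps its last pose, push and grip.
It also fails if it takes over 46 s, if anything falls off the work surface, if the arm or the gripper's body presses on something with over 40 N, if the wrist force passes 120 N, or if a joint passes its speed limit or range.

## Working session

There is one attempt and no reset: what is moved stays moved. The work goes in short steps, Python scripts to look and compute and a tool call to move; the robot and the scene stay as the last step left them, time stands still between calls to the robot, and variables do not carry over. Pictures are saved under pics/ and viewed, about 8 in all and at most 12, crops included, and the job is handed in when it is done.

Besides the shell and the picture viewer there is one more tool, called after "Call:" as name(argument=value, ...) on one line, values as JSON. move_arm: Moves the arm, as the interface text tells. Its arguments: {"type":"object","properties":{"plan":{"type":"array","items":{"type":"array","items":{"type":"number"}}},"force":{"type":"number"}},"required":["plan"]}

```bash
mkdir -p pics; cat > h.py <<'E'
import numpy as np,cv2,pickle
from plant import bot
from scipy.spatial.transform import Rotation as R
def snap(n,f):
    s=bot.get_state(); c=bot.capture(n); cv2.imwrite(f'pics/{f}.png',c['img'])
    if 'extrinsics' in c: T=np.array(c['extrinsics'])
    else:
        W=np.eye(4);W[:3,:3]=R.from_quat(s['tcp_rot']).as_matrix();W[:3,3]=np.array(s['position'])*(1000 if max(map(abs,s['position']))<5 else 1); T=W@np.array(c['T_tool_cam'])
    c['T']=T; pickle.dump(c,open(f'pics/{f}.pkl','wb')); return c
def load(f): return pickle.load(open(f'pics/{f}.pkl','rb'))
def ray(c,u,v):
    d=np.array([(u-c['cx'])/c['fx'],-(v-c['cy'])/c['fy'],-1.]); return c['T'][:3,3],c['T'][:3,:3]@d
def onz(c,u,v,z):
    o,d=ray(c,u,v); return o+d*(z-o[2])/d[2]
def proj(c,p):
    q=np.linalg.inv(c['T'])@np.append(p,1); return c['cx']-c['fx']*q[0]/q[2], c['cy']+c['fy']*q[1]/q[2]
E
python3 - <<'E'
from h import *
s=bot.get_state();print(s)
for n in('scene','top','wrist'):
    c=snap(n,n+'0');print(n,[k for k in c], c['fx'],c['fy'],c['T'].round(2).tolist())
a=cv2.imread('pics/top0.png');cv2.imwrite('pics/top0b.png',cv2.resize(a,(800,500)))
E
```

```text
{'time': 0.0, 'joint_pos': array([ 1.55508512e+00,  3.59377824e-01,  1.10150038e-02, -3.38711343e-04,
       -1.22409061e+00, -2.88089404e-01]), 'joint_velocities': array([-2.70270235e-04, -4.06153928e-05,  5.65264973e-04, -7.17203936e-04,
        5.94886573e-04,  1.89246198e-04]), 'joint_torque': array([ 7.18393767e-04, -5.83326387e+01,  2.93423849e+01,  6.93643659e+00,
       -5.87598130e-03, -1.42864195e-05]), 'position': array([201.81727537, 643.59869716, 230.3525155 ]), 'tcp_rot': array([ 9.88476233e-01, -1.51373789e-01, -4.52649798e-05,  8.42499937e-04]), 'ft_force': array([ 0.14051178,  0.70748729, -0.1028656 ]), 'moment': array([-0.03894299, -0.02279406, -0.014047  ]), 'grip_width': 1.0042265608748113}
scene ['img', 'fx', 'fy', 'cx', 'cy', 'extrinsics', 'T'] 431.8187353663465 431.8187353663465 [[-0.69, -0.5, 0.52, 1171.37], [0.72, -0.49, 0.49, 547.95], [0.01, 0.72, 0.7, 846.2], [0.0, 0.0, 0.0, 1.0]]
top ['img', 'fx', 'fy', 'cx', 'cy', 'extrinsics', 'T'] 405.7535974916176 405.7535974916176 [[0.01, 0.98, -0.17, 379.96], [-1.0, 0.01, 0.03, 29.14], [0.03, 0.17, 0.98, 1069.74], [0.0, 0.0, 0.0, 1.0]]
wrist ['img', 'fx', 'fy', 'cx', 'cy', 'T_tool_cam', 'T'] 324.9670949885832 324.9670949885832 [[-0.3, 0.9, 0.31, 280.23], [-0.95, -0.28, -0.09, 620.43], [0.0, -0.32, 0.95, 372.98], [0.0, 0.0, 0.0, 1.0]]
```

View pics/top0b.png

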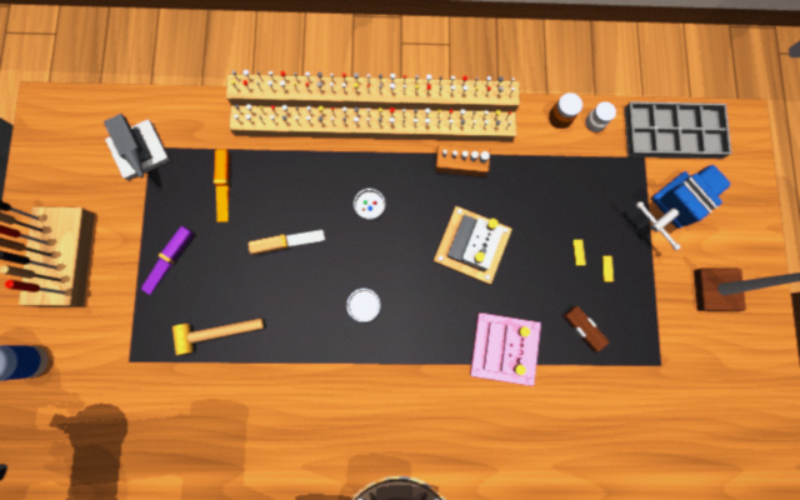

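View pics/scene0.png

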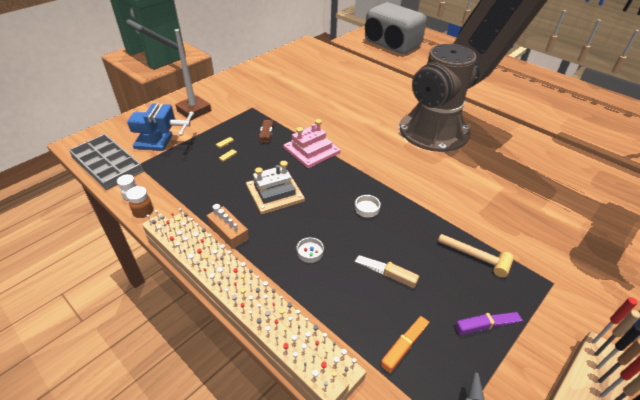

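Top view: wedge (beech handle, tip to the right) is at about (287,241) of the 800-px picture. The pot is the plain white one at (363,305), the tin with stones is at (369,204), and the cutter is at (473,245) with its dark ledge to the left. The pink look-alike is at (506,349).

```bash
python3 - <<'E'
from h import *
c=load('top0');im=c['img'];k=1/1.25
hsv=cv2.cvtColor(im,cv2.COLOR_BGR2HSV)
def reg(x0,y0,x1,y1):
    m=np.zeros(im.shape[:2],np.uint8);m[int(y0*k):int(y1*k),int(x0*k):int(x1*k)]=255;return m
def cons(m,z,n):
    for q in cv2.findContours(m,cv2.RETR_EXTERNAL,cv2.CHAIN_APPROX_NONE)[0]:
        if cv2.contourArea(q)<30: continue
        p=np.array([onz(c,u,v,z)[:2] for u,v in q[:,0]],np.float32)
        r=cv2.minAreaRect(p);print(n,'area',cv2.contourArea(q),'ctr',np.round(r[0],1),np.round(r[1],1),round(r[2],1),'box',cv2.boxPoints(r).round(0).tolist(),'circ',cv2.minEnclosingCircle(p))
V=hsv[...,2];S=hsv[...,1]
bright=((V>110)*255).astype(np.uint8); sat=((S>90)*255).astype(np.uint8)
w=reg(240,222,335,260)
cons(bright&sat&w,28,'handle'); cons(bright&~sat&w,8,'blade'); cons(bright&w,20,'wedge')
cons(bright&reg(335,280,395,330),26,'pot'); cons(bright&reg(345,180,395,225),20,'tin')
cons(bright&reg(425,200,520,290),15,'cutter')
big=cv2.resize(im[int(195*k):int(325*k),int(225*k):int(525*k)],None,fx=3.3,fy=3.3,interpolation=cv2.INTER_CUBIC);cv2.imwrite('pics/topc.png',big);print(big.shape)
E
```

```text
handle area 298.5 ctr [584.2 276.5] [28.7 80.6] 13.4 box [[561.0, 312.0], [580.0, 234.0], [608.0, 241.0], [589.0, 319.0]] circ ((585.596923828125, 276.48553466796875), 40.784732818603516)
blade area 259.5 ctr [602.3 200.6] [26.9 80.5] 10.7 box [[582.0, 238.0], [597.0, 159.0], [623.0, 164.0], [608.0, 243.0]] circ ((602.7495727539062, 200.6970672607422), 40.42367172241211)
wedge area 566.0 ctr [593.8 239.1] [ 30.7 161.2] 11.2 box [[563.0, 315.0], [594.0, 157.0], [625.0, 163.0], [593.0, 321.0]] circ ((592.536376953125, 238.80197143554688), 80.67127227783203)
pot area 579.5 ctr [460.4  74.1] [69.1 69.2] 0.6 box [[425.0, 108.0], [426.0, 39.0], [495.0, 40.0], [495.0, 109.0]] circ ((459.78265380859375, 74.31361389160156), 35.76261520385742)
tin area 475.0 ctr [676.9  66.8] [67.3 67.3] 46.8 box [[629.0, 65.0], [678.0, 19.0], [724.0, 68.0], [675.0, 114.0]] circ ((676.7924194335938, 67.22311401367188), 34.756744384765625)
cutter area 2368.0 ctr [ 594.5 -156.6] [133.6 138.6] 68.0 box [[505.0, -193.0], [634.0, -244.0], [684.0, -121.0], [555.0, -69.0]] circ ((591.5960083007812, -155.97564697265625), 90.67909240722656)
(343, 792, 3)
```

View pics/topc.png

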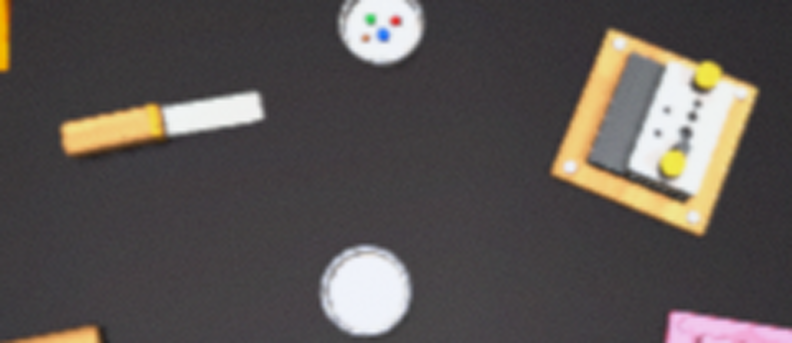

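Call:
move_arm(plan=[[0.475,0.236,0.1,0,0,1.058,0.06],[0.475,0.236,0.1,0,0,1.058,0.06],[0.475,0.236,0.1,0,0,1.058,0.06],[0.475,0.236,0.1,0,0,1.058,0.06],[0.475,0.236,0.1,0,0,1.058,0.06],[0.475,0.236,0.1,0,0,1.058,0.06],[0.475,0.236,0.1,0,0,1.058,0.06],[0.475,0.236,0.1,0,0,1.058,0.06],[0.475,0.236,0.1,0,0,1.058,0.06],[0.475,0.236,0.1,0,0,1.058,0.06],[0.475,0.236,0.1,0,0,1.058,0.06]])

```text
time: 1.52
position: [584.5, 276.6, 131.0]
tcp_rot: [0.777, -0.63, -0.0, 0.0]
ft_force: [0.4, 0.0, 1.3]
grip_width: 0.7
```

```bash
cat >> h.py <<'E'
def st():
    s=bot.get_state();r=R.from_quat(s['tcp_rot'])
    print('t',round(s['time'],2),'p',np.round(s['position'],1),'x',r.as_matrix()[:,0].round(3),'z',r.as_matrix()[:,2].round(3),'F',np.round(s['ft_force'],1),'w',round(s['grip_width'],3),'q',np.round(s['joint_pos'],2));return s,r
def pose(heading,pitch): # deg; tool x level heading, tip down by pitch
    h=np.deg2rad(heading);x=np.array([np.cos(h),np.sin(h),0]);z=np.array([0,0,-1.]);M=np.c_[x,np.cross(z,x),z]
    return R.from_matrix(M)*R.from_rotvec([0,-np.deg2rad(pitch),0])
def rel(p,rt):
    s,r=st();return np.round(r.inv().apply(np.array(p)-s['position'])/1000,4),np.round((r.inv()*rt).as_rotvec(),4)
E
python3 - <<'E'
from h import *
st();c=snap('wrist','w1')
E
```

```text
t 1.52 p [584.5 276.6 131. ] x [ 0.207 -0.978  0.   ] z [-0. -0. -1.] F [0.4 0.  1.3] w 0.7 q [ 0.74  0.39 -0.18 -0.   -1.   -0.53]
```

View pics/w1.png

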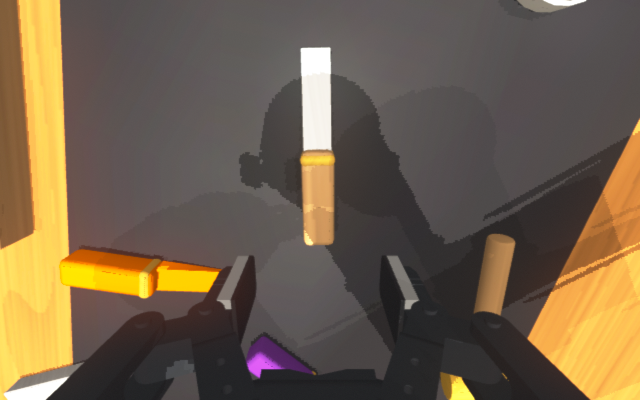

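Wrist view: the wedge stands almost upright in the picture. The tip edge is at (316,48), the handle/blade joint at (317,158) and the handle end at (318,243).

```bash
python3 - <<'E'
from h import *
c=load('w1')
t=onz(c,316,47,2);j=onz(c,317.2,152,22);e=onz(c,318,244,2);e2=onz(c,319,236,28)
print(t,j,e,e2,np.linalg.norm(t-e))
h=np.degrees(np.arctan2(*(t-e)[[1,0]]));d=np.array([np.cos(np.radians(h)),np.sin(np.radians(h))]);print(h,t[:2]-115*d,e[:2]+40*d,t[:2]-155*d)
print(rel([*(t[:2]-115*d),4],pose(h,0)))
E
```

```text
[609.11596552 165.60373753   2.        ] [592.36574391 240.37214514  22.        ] [573.26482777 326.86781103   2.        ] [576.69627833 307.18922728  28.        ] 165.2011061664152
-77.46622317322188 [584.15922681 277.86308544] [581.94543254 287.82108132] [575.47862204 316.90981515]
t 1.57 p [584.3 277.2 131.3] x [ 0.208 -0.978 -0.   ] z [-0.  0. -1.] F [-0.2  0.5 -0.6] w 0.703 q [ 0.74  0.39 -0.18 -0.   -1.   -0.53]
(array([-0.0007, -0.    ,  0.1273]), array([ 0.    ,  0.    , -0.0094]))
```

Call:
move_arm(plan=[[-0.0005,0,0.06,0,0,-0.008,0.06],[-0.0005,0,0.11,0,0,-0.008,0.06],[-0.0005,0,0.125,0,0,-0.008,0.06],[-0.0005,0,0.1295,0,0,-0.008,0.06],[-0.0005,0,0.1295,0,0,-0.008,0.02],[-0.0005,0,0.1295,0,0,-0.008,0.015],[-0.0005,0,0.1295,0,0,-0.008,0.015],[-0.0005,0,0.1295,0,0,-0.008,0.015],[-0.0005,0,0.1295,0,0,-0.008,0.015]], force=90)

```text
time: 2.7
position: [585.6, 278.2, 4.1]
tcp_rot: [0.78, -0.626, 0.0, -0.002]
ft_force: [-1.5, 1.6, 6.9]
grip_width: 0.285
```

```bash
python3 - <<'E'
from h import *
st()
E
```

```text
t 2.7 p [585.6 278.2   4.1] x [ 0.216 -0.976 -0.002] z [ 0.003  0.002 -1.   ] F [-1.5  1.6  6.9] w 0.285 q [ 0.74  0.53 -0.3   0.   -0.74 -0.53]
```

Call:
move_arm(plan=[[0,0,-0.03,0,0,0,0.015],[0,0,-0.08,0,0,0,0.015],[0.03,0.04,-0.105,0,0,0.18,0.015],[0.06,0.08,-0.105,0,0,0.36,0.015],[0.077,0.102,-0.105,0,0,0.52,0.015],[0.077,0.102,-0.105,0,0,0.602,0.015],[0.077,0.102,-0.105,0,0,0.602,0.015]])

```text
time: 3.58
position: [501.7, 180.1, 107.9]
tcp_rot: [-0.559, 0.829, 0.0, 0.001]
ft_force: [0.1, 0.1, -1.6]
grip_width: 0.287
```

```bash
python3 - <<'E'
from h import *
st();c=snap('wrist','w2');d=snap('top','t2');snap('scene','s2')
im=d['img'];cv2.imwrite('pics/mix2.png',np.vstack([cv2.resize(c['img'],(480,300)),cv2.resize(im[150:270,180:372],(480,300),interpolation=cv2.INTER_CUBIC)]))
E
```

```text
t 3.58 p [501.7 180.1 107.9] x [-0.375 -0.927 -0.002] z [ 0.002  0.001 -1.   ] F [ 0.1  0.1 -1.6] w 0.287 q [ 0.71  0.24 -0.47 -0.   -0.86 -1.1 ]
```

View pics/w2.png

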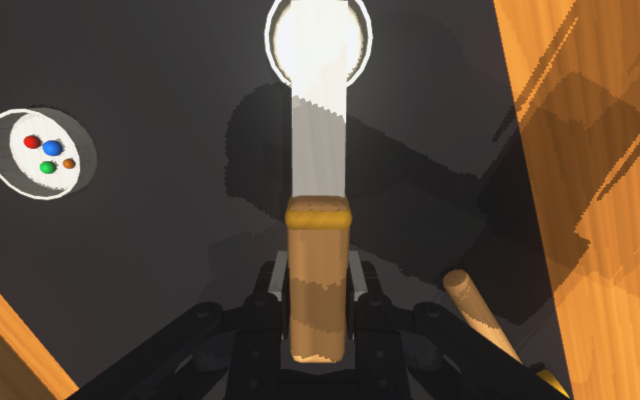

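Wrist view: the wedge is held straight, running up the image. The handle's front edge is at v≈198, its rear edge at v≈362, and the blade is centred at u≈319. The pot, centred near (318,38), lies right under the tip, and the tin is away to the left.

```bash
python3 - <<'E'
from h import *
c=load('w2');T=np.array(c['T_tool_cam'])
def tz(u,v,z):
    d=np.array([(u-c['cx'])/c['fx'],-(v-c['cy'])/c['fy'],-1.]);d=T[:3,:3]@d;o=T[:3,3];return (o+d*(z-o[2])/d[2]).round(1)
print('cam',T[:3,3])
for und in(2,4,6):
    print(und,'front',tz(319,199,und-28),'rear',tz(318,361,und-28),'w',tz(350,240,und-28)[1]-tz(288,240,und-28)[1],'blade w',tz(346,190,und-15)[1]-tz(292,190,und-15)[1], tz(319,190,und-15), tz(319,100,und-6))
# pot ellipse centre, rim outer z26
im=c['img'];W=onz(c,265,38,26),onz(c,372,38,26),onz(c,318,0,26);print('pot rim',W)
hsv=cv2.cvtColor(load('t2')['img'],cv2.COLOR_BGR2HSV)
print(rel([0,0,0],pose(-112,0)))
E
```

```text
cam [  80.80390533    0.17613778 -142.53389149]
2 front [ 42.8   0.9 -26. ] rear [-34.3   0.6 -26. ] w 24.5 blade w 22.4 [ 42.5   1.  -13. ] [78.  1. -4.]
4 front [ 42.1   0.9 -24. ] rear [-36.3   0.6 -24. ] w 24.9 blade w 22.8 [ 41.9   1.  -11. ] [78.  1. -2.]
6 front [ 41.5   0.9 -22. ] rear [-38.3   0.6 -22. ] w 25.299999999999997 blade w 23.2 [41.3  1.  -9. ] [77.9  1.   0. ]
pot rim (array([489.28305781,  63.31749544,  26.        ]), array([427.51024781,  88.28139737,  26.        ]), array([450.95817796,  56.5292843 ,  26.        ]))
t 3.73 p [501.7 180.4 107. ] x [-0.374 -0.927 -0.001] z [ 0.  0. -1.] F [ 1.   1.2 -1.3] w 0.289 q [ 0.71  0.24 -0.47 -0.   -0.86 -1.1 ]
(array([0.355 , 0.3979, 0.1068]), array([-0.0002,  0.0005,  0.0007]))
```

```bash
python3 - <<'E'
from h import *
rt=pose(-112,32)
for z in(60,30,14): print(rel(np.array([459,75,z])-rt.apply([117,1,3]),rt))
E
```

```text
t 3.73 p [501.7 180.4 107. ] x [-0.374 -0.927 -0.001] z [ 0.  0. -1.] F [ 1.   1.2 -1.3] w 0.289 q [ 0.71  0.24 -0.47 -0.   -0.86 -1.1 ]
(array([ 0.0161, -0.0009, -0.0175]), array([-0.    , -0.558 ,  0.0007]))
t 3.73 p [501.7 180.4 107. ] x [-0.374 -0.927 -0.001] z [ 0.  0. -1.] F [ 1.   1.2 -1.3] w 0.289 q [ 0.71  0.24 -0.47 -0.   -0.86 -1.1 ]
(array([ 0.0161, -0.0009,  0.0125]), array([-0.    , -0.558 ,  0.0007]))
t 3.73 p [501.7 180.4 107. ] x [-0.374 -0.927 -0.001] z [ 0.  0. -1.] F [ 1.   1.2 -1.3] w 0.289 q [ 0.71  0.24 -0.47 -0.   -0.86 -1.1 ]
(array([ 0.0161, -0.0009,  0.0285]), array([-0.    , -0.558 ,  0.0007]))
```

Call:
move_arm(plan=[[0.005,-0.001,-0.02,0,-0.18,0,0.015],[0.01,-0.001,-0.02,0,-0.36,0,0.015],[0.016,-0.001,-0.018,0,-0.52,0,0.015],[0.016,-0.001,-0.018,0,-0.558,0,0.015],[0.016,-0.001,0.0,0,-0.558,0,0.015],[0.016,-0.001,0.018,0,-0.558,0,0.015],[0.016,-0.001,0.0285,0,-0.558,0,0.015],[0.016,-0.001,0.0285,0,-0.558,0,0.015],[0.016,-0.001,0.0285,0,-0.558,0,0.015]])

```text
time: 4.85
position: [496.7, 165.1, 78.7]
tcp_rot: [-0.537, 0.797, 0.154, 0.229]
ft_force: [-0.3, 0.1, -1.7]
grip_width: 0.284
```

```bash
python3 - <<'E'
from h import *
s,r=st();print('tip',np.array(s['position'])+r.apply([117,1,3]))
c=snap('scene','s3');w=snap('wrist','w3');a=c['img']
big=cv2.resize(a[150:290,240:460],None,fx=2.7,fy=2.7,interpolation=cv2.INTER_CUBIC)
cv2.imwrite('pics/s3c.png',big);print(big.shape)
E
```

```text
t 4.85 p [496.7 165.1  78.7] x [-0.318 -0.786 -0.53 ] z [ 0.199  0.491 -0.848] F [-0.3  0.1 -1.7] w 0.284 q [ 0.3   0.2  -0.48 -0.74 -0.65 -0.13]
tip [459.2201678   74.93416325  14.23160818]
(378, 594, 3)
```

View pics/s3c.png

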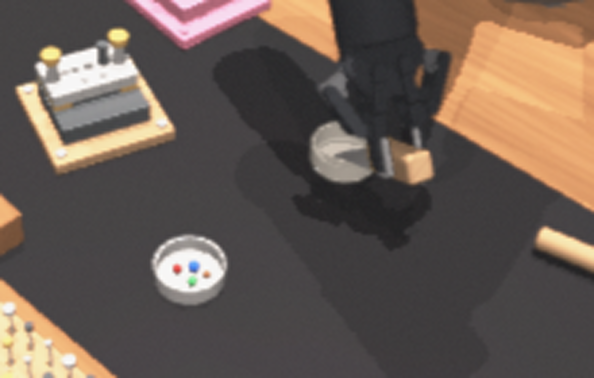

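The wedge tip is inside the pot, at about (350,160) in the crop, and by kinematics it sits 12 mm below the rim. Next I lift out and hover over the cutter.

```bash
python3 - <<'E'
from h import *
r1=pose(-112,32);r0=pose(-112,0)
print(rel(np.array([459,75,55])-r1.apply([117,1,3]),r1))
print(rel([500,160,150],r0))
print(rel([642,-39,140],r0))
E
```

```text
t 4.95 p [496.7 165.2  79. ] x [-0.317 -0.786 -0.53 ] z [ 0.2    0.491 -0.848] F [ 0.8 -0.6 -1.5] w 0.282 q [ 0.3   0.2  -0.48 -0.74 -0.65 -0.13]
(array([-0.0214,  0.0001, -0.0344]), array([-0.0011,  0.0001,  0.0003]))
t 4.95 p [496.7 165.2  79. ] x [-0.317 -0.786 -0.53 ] z [ 0.2    0.491 -0.848] F [ 0.8 -0.6 -1.5] w 0.282 q [ 0.3   0.2  -0.48 -0.74 -0.65 -0.13]
(array([-0.0346, -0.0051, -0.0621]), array([-0.0011,  0.5586, -0.    ]))
t 4.95 p [496.7 165.2  79. ] x [-0.317 -0.786 -0.53 ] z [ 0.2    0.491 -0.848] F [ 0.8 -0.6 -1.5] w 0.282 q [ 0.3   0.2  -0.48 -0.74 -0.65 -0.13]
(array([ 0.0821, -0.2113, -0.123 ]), array([-0.0011,  0.5586, -0.    ]))
```

Call:
move_arm(plan=[[-0.0107,0,-0.0172,0,0,0,0.015],[-0.0214,0,-0.0344,0,0,0,0.015],[-0.0346,-0.005,-0.062,0,0.18,0,0.015],[-0.0346,-0.005,-0.062,0,0.36,0,0.015],[0.0,-0.06,-0.08,0,0.5,0,0.015],[0.03,-0.11,-0.095,0,0.5586,0,0.015],[0.06,-0.16,-0.11,0,0.5586,0,0.015],[0.0821,-0.2113,-0.123,0,0.5586,0,0.015],[0.0821,-0.2113,-0.123,0,0.5586,0,0.015],[0.0821,-0.2113,-0.123,0,0.5586,0,0.015]])

```text
time: 6.2
position: [641.3, -39.5, 139.1]
tcp_rot: [-0.558, 0.83, -0.0, -0.0]
ft_force: [-0.2, 0.6, -1.1]
grip_width: 0.284
```

```bash
python3 - <<'E'
from h import *
st();c=snap('wrist','w4');snap('top','t4');st()
E
```

```text
t 6.2 p [641.3 -39.5 139.1] x [-0.377 -0.926  0.   ] z [-0. -0. -1.] F [-0.2  0.6 -1.1] w 0.284 q [ 0.24  0.38 -0.18  0.   -1.01 -0.63]
t 6.3 p [641.1 -38.6 139.6] x [-0.375 -0.927  0.   ] z [ 0. -0. -1.] F [-0.5 -0.8 -1.9] w 0.281 q [ 0.24  0.37 -0.18  0.   -1.01 -0.63]
```

View pics/w4.png

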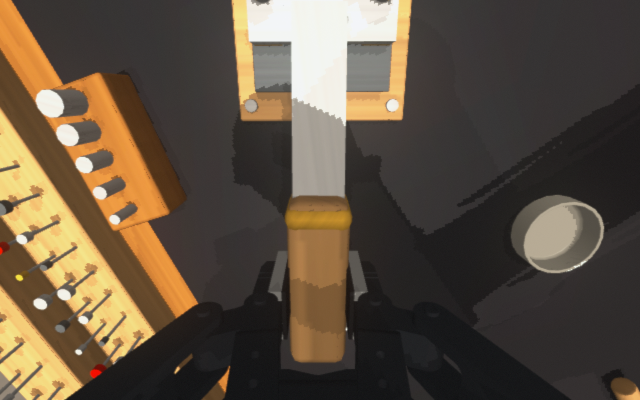

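Wrist view: the board's front corners are at about (241,121) and (404,120). The ledge's front corners are at about (253,93) and (391,92), and the plate edge is at v≈42, u 247 to 397.

```bash
python3 - <<'E'
from h import *
c=load('w4');im=c['img'];g=cv2.cvtColor(im,cv2.COLOR_BGR2GRAY).astype(float)
S=cv2.cvtColor(im,cv2.COLOR_BGR2HSV)[...,1].astype(float)
def ed(a,i0,i1): 
    d=np.abs(np.diff(a[i0:i1]));return i0+(d*np.arange(len(d))).sum()/d.sum()+.5 if 0 else i0+np.argmax(d)+.5
for u in(262,272,282,355,370,382):
    print(u,'plate',ed(g[:,u],35,52),'ledge',ed(S[:,u],80,102),'board',ed(S[:,u],112,128))
for v in(60,70,80): print(v,'ledge sides',ed(S[v],243,262),ed(S[v],380,400),'board',ed(g[v],228,250),ed(g[v],396,418))
print(g[36:60,270].astype(int))
def ln(z,us,vs):
    p=np.array([onz(c,u,v,z) for u,v in zip(us,vs)]);return p
mid=lambda a,b:(a+b)/2
a,b=onz(c,253,93,37),onz(c,391.5,92.5,37);print('ledge front',a,b,np.linalg.norm(a-b),np.degrees(np.arctan2(*(b-a)[[1,0]]))+90)
a2,b2=onz(c,241,121,15),onz(c,404,120,15);print('board',mid(a2,b2),np.linalg.norm(a2-b2),np.degrees(np.arctan2(*(b2-a2)[[1,0]])))
p,q=onz(c,247,42,43),onz(c,397,41.5,43);print('plate',mid(p,q),np.linalg.norm(p-q),np.degrees(np.arctan2(*(q-p)[[1,0]])))
m=mid(a,b)[:2];d=np.array([-.375,-.927]);print('mouth from ledge',m+30*d,'board',mid(a2,b2)[:2]+52*d)
E
```

```text
262 plate 41.5 ledge 91.5 board 121.5
272 plate 41.5 ledge 91.5 board 120.5
282 plate 41.5 ledge 91.5 board 120.5
355 plate 40.5 ledge 91.5 board 120.5
370 plate 40.5 ledge 91.5 board 120.5
382 plate 40.5 ledge 90.5 board 120.5
60 ledge sides 253.5 390.5 board 236.5 406.5
70 ledge sides 253.5 389.5 board 236.5 405.5
80 ledge sides 254.5 388.5 board 237.5 404.5
[244 244 244 244 241 184 106  89  87  85 113 122 125 125 124 123 123 125
 127 138 139 140 140 139]
ledge front [ 653.16118769 -131.39768222   37.        ] [561.40911862 -94.53222472  37.        ] 98.88126280718713 248.11002014833346
board [614.60422656 -93.26465131  15.        ] 130.17919290769498 158.2506080771012
plate [ 595.57264041 -142.92036683   43.        ] 99.75885076792419 158.09601901998928
mouth from ledge [ 596.03515315 -140.77495347] board [ 595.10422656 -141.46865131]
```

```bash
python3 - <<'E'
from h import *
print(rel([643,-27.7,45],pose(-112,0)))
E
```

```text
t 6.3 p [641.1 -38.6 139.6] x [-0.375 -0.927  0.   ] z [ 0. -0. -1.] F [-0.5 -0.8 -1.9] w 0.281 q [ 0.24  0.37 -0.18  0.   -1.01 -0.63]
(array([-0.0108,  0.0024,  0.0946]), array([-0.0003, -0.0001, -0.0003]))
```

Call:
move_arm(plan=[[-0.011,0.0024,0.0,0,0,0,0.015],[-0.011,0.0024,0.04,0,0,0,0.015],[-0.011,0.0024,0.075,0,0,0,0.015],[-0.011,0.0024,0.09,0,0,0,0.015],[-0.011,0.0024,0.0946,0,0,0,0.015],[-0.011,0.0024,0.0946,0,0,0,0.015],[-0.011,0.0024,0.0946,0,0,0,0.015]])

```text
time: 7.18
position: [644.4, -28.1, 46.0]
tcp_rot: [-0.559, 0.829, -0.001, 0.001]
ft_force: [-0.0, 0.5, -2.8]
grip_width: 0.285
```

```bash
python3 - <<'E'
from h import *
for i in range(2): st()
c=snap('wrist','w5');d=snap('scene','s5')
a=cv2.resize(d['img'][150:225,235:335],(800,600),interpolation=cv2.INTER_CUBIC)
cv2.imwrite('pics/m5.png',np.vstack([cv2.resize(c['img'][0:260,140:500],(540,390)),cv2.resize(a,(280,210))[:, :].repeat(1,0) if 0 else cv2.resize(a,(540,210)) ]))
E
```

```text
t 7.17 p [644.4 -28.1  46. ] x [-0.375 -0.927 -0.001] z [ 0.002 -0.    -1.   ] F [-0.   0.5 -2.8] w 0.285 q [ 0.26  0.47 -0.27  0.   -0.82 -0.64]
t 7.17 p [644.4 -28.1  46. ] x [-0.375 -0.927 -0.001] z [ 0.002 -0.    -1.   ] F [-0.   0.5 -2.8] w 0.285 q [ 0.26  0.47 -0.27  0.   -0.82 -0.64]
```

View pics/m5.png

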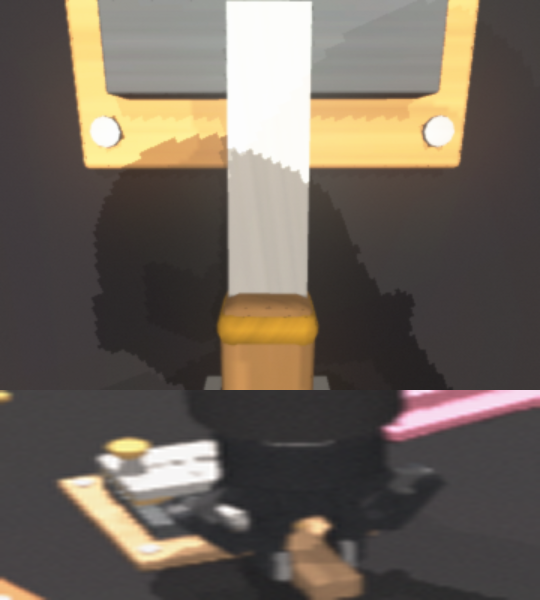

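The wedge hovers level over the ledge. The tip edge is at wrist pixel (319,1), the ledge edges are at u 207 and 438, and the lateral offset is about 1.5 mm. I now lower to contact.

Call:
move_arm(plan=[[0,0,0.001,0,0,0,0.015],[0,0,0.002,0,0,0,0.015],[0,0,0.003,0,0,0,0.015],[0,0,0.0035,0,0,0,0.015],[0,0,0.0035,0,0,0,0.015]])

```text
time: 7.9
position: [643.4, -28.4, 41.0]
tcp_rot: [-0.559, 0.829, -0.0, -0.0]
ft_force: [-0.2, -0.8, -1.4]
grip_width: 0.286
```

```bash
python3 - <<'E'
from h import *
s,r=st();print(np.round(s['moment'],2))
c=load('w5');T=np.array(c['T_tool_cam'])
d=T[:3,:3]@np.array([(319.3-c['cx'])/c['fx'],-(1-c['cy'])/c['fy'],-1.]);o=T[:3,3];print('tip tool',o+d*(3-o[2])/d[2])
a,b=onz(c,209,62.5,37),onz(c,434,62.5,37);print(a,b,(a+b)/2,np.linalg.norm(a-b))
E
```

```text
t 7.9 p [643.4 -28.4  41. ] x [-0.376 -0.927  0.001] z [-0.    -0.001 -1.   ] F [-0.2 -0.8 -1.4] w 0.286 q [ 0.26  0.48 -0.28  0.   -0.81 -0.64]
[ 0.04  0.05 -0.03]
tip tool [114.85231658   1.02970034   3.        ]
[ 652.37140754 -131.76057832   37.        ] [562.70321167 -95.5055591   37.        ] [ 607.53730961 -113.63306871   37.        ] 96.72027589879362
```

Call:
move_arm(plan=[[0,0,0.0005,0,0,0,0.015],[0,0,0.001,0,0,0,0.015],[0,0,0.001,0,0,0,0.015]])

```text
time: 8.28
position: [643.6, -28.3, 40.4]
tcp_rot: [-0.559, 0.829, -0.0, -0.0]
ft_force: [-1.7, 0.1, 2.4]
grip_width: 0.287
```

Call:
move_arm(plan=[[0,0,0.0005,0,0,0,0.015],[0,0,0.001,0,0,0,0.015],[0,0,0.001,0,0,0,0.015]])

```text
time: 8.65
position: [643.7, -28.2, 39.7]
tcp_rot: [-0.559, 0.829, -0.0, -0.0]
ft_force: [-2.5, 1.1, 7.0]
grip_width: 0.285
```

```bash
python3 - <<'E'
from h import *
s,r=st();print(np.round(s['moment'],2))
E
```

```text
t 8.65 p [643.7 -28.2  39.7] x [-0.375 -0.927  0.001] z [ 0.    -0.001 -1.   ] F [-2.5  1.1  7. ] w 0.285 q [ 0.26  0.48 -0.28  0.   -0.81 -0.64]
[ 0.05  1.15 -0.22]
```

Call:
move_arm(plan=[[0,0,-0.0005,0,0.003,0,0.015],[0.004,0,-0.0005,0,0.003,0,0.015],[0.008,0,-0.0005,0,0.003,0,0.015],[0.012,0,-0.0005,0,0.003,0,0.015],[0.016,0,-0.0005,0,0.003,0,0.015],[0.02,0,-0.0005,0,0.003,0,0.015],[0.024,0,-0.0005,0,0.003,0,0.015],[0.024,0,-0.0005,0,0.003,0,0.015]])

```text
time: 9.65
position: [635.3, -50.9, 40.3]
tcp_rot: [-0.559, 0.829, -0.002, -0.001]
ft_force: [1.1, 2.5, 5.3]
grip_width: 0.284
```

```bash
cat >> h.py <<'E'
def ins():
    s,r=st();d=np.array([-.3746,-.9272]);f=s['ft_force'][:2]
    print('TCP->mouth',round((np.array([596.2,-141.4])-s['position'][:2])@d,1),'push',round(-f@d,1),'lat',round(f@[-.927,.375],1),'M',np.round(s['moment'],2))
E
python3 -c "
from h import *
ins()"
```

```text
t 9.65 p [635.3 -50.9  40.3] x [-0.375 -0.927  0.003] z [ 0.001 -0.003 -1.   ] F [1.1 2.5 5.3] w 0.284 q [ 0.23  0.47 -0.3   0.   -0.8  -0.62]
TCP->mouth 98.6 push 2.7 lat -0.1 M [ 0.63 -0.48  0.01]
```

Call:
move_arm(plan=[[0.001,0,0,0,0,0,0.015],[0.002,0,0,0,0,0,0.015],[0.003,0,0,0,0,0,0.015],[0.003,0,0,0,0,0,0.015]])

```text
time: 10.15
position: [634.4, -53.2, 40.3]
tcp_rot: [-0.559, 0.829, -0.002, -0.0]
ft_force: [3.2, 4.9, 6.2]
grip_width: 0.281
```

Call:
move_arm(plan=[[0.001,0,0,0,0,0,0.015],[0.002,0,0,0,0,0,0.015],[0.003,0,0,0,0,0,0.015],[0.003,0,0,0,0,0,0.015]])

```text
time: 10.65
position: [633.6, -55.6, 40.5]
tcp_rot: [-0.559, 0.829, -0.002, 0.0]
ft_force: [2.6, 5.4, 6.5]
grip_width: 0.287
```

Call:
move_arm(plan=[[0.001,0,0,0,0,0,0.015],[0.002,0,0,0,0,0,0.015],[0.003,0,0,0,0,0,0.015],[0.003,0,0,0,0,0,0.015]])

```text
time: 11.15
position: [633.4, -57.0, 40.8]
tcp_rot: [-0.559, 0.829, -0.001, 0.001]
ft_force: [2.2, 13.0, 6.5]
grip_width: 0.289
```

```bash
python3 -c "
from h import *
ins();c=snap('wrist','w6');snap('scene','s6');snap('top','t6')"
```

```text
t 11.15 p [633.4 -57.   40.8] x [-0.375 -0.927 -0.   ] z [ 0.004 -0.001 -1.   ] F [ 2.2 13.   6.5] w 0.289 q [ 0.22  0.47 -0.3   0.   -0.8  -0.6 ]
TCP->mouth 92.2 push 12.9 lat 2.8 M [ 4.29 -0.87 -0.2 ]
```

Call:
move_arm(plan=[[0.0015,0,0,0,0,0,0.015],[0.003,0,0,0,0,0,0.015],[0.0045,0,0,0,0,0,0.015],[0.006,0,0,0,0,0,0.015],[0.006,0,0,0,0,0,0.015]])

```text
time: 11.92
position: [632.4, -61.8, 41.0]
tcp_rot: [-0.559, 0.829, -0.002, 0.002]
ft_force: [6.3, 15.3, 6.3]
grip_width: 0.284
```

```bash
python3 -c "
from h import *
ins();c=snap('wrist','w7');snap('scene','s7');snap('top','t7')
a=load('w6')['img'][0:330,140:500];b=c['img'][0:330,140:500];cv2.imwrite('pics/m7.png',np.hstack([a,b]))"
```

```text
t 11.93 p [632.4 -61.8  41. ] x [-0.375 -0.927 -0.002] z [ 0.006 -0.    -1.   ] F [ 6.3 15.3  6.3] w 0.284 q [ 0.21  0.47 -0.3   0.   -0.8  -0.6 ]
TCP->mouth 87.3 push 16.5 lat -0.1 M [ 5.46 -1.77 -0.08]
```

View pics/m7.png

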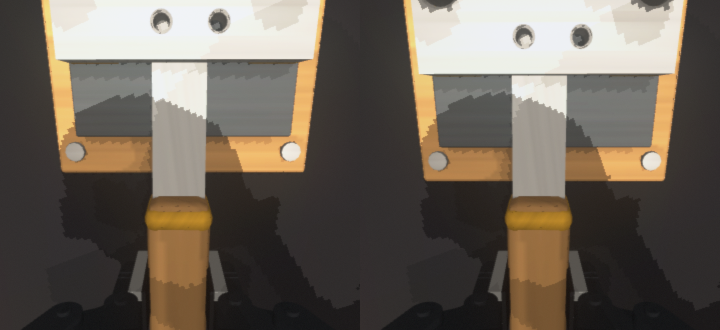

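```bash
python3 - <<'E'
from h import *
for f,vp in(('w6',None),('w7',None)):
    c=load(f);g=cv2.cvtColor(c['img'],cv2.COLOR_BGR2GRAY).astype(float);T=np.array(c['T_tool_cam'])
    def tx(u,v,z):
        d=T[:3,:3]@np.array([(u-c['cx'])/c['fx'],-(v-c['cy'])/c['fy'],-1.]);o=T[:3,3];return (o+d*(z-o[2])/d[2])[0]
    prof=g[45:90,[275,280,360,365]].mean(1);k=45+np.argmin(np.diff(prof))+.5
    pb=c['img'][50:85,315:324].mean((1,2)).astype(int);print(f,'edge v',k,'blade col',list(pb))
    # handle front face lower edge meets blade top (t=16 -> tool z 3.8-16)
    xj=tx(319,198,3.7-16)
    for z in(-2,-4): print(' x edge',round(tx(319,k,z),1),'joint x',round(xj,1),'past tip-edge',round(xj+75-tx(319,k,z),1))
E
```

```text
w6 edge v 58.5 blade col [np.int64(239), np.int64(238), np.int64(238), np.int64(238), np.int64(238), np.int64(239), np.int64(239), np.int64(240), np.int64(235), np.int64(148), np.int64(96), np.int64(100), np.int64(164), np.int64(223), np.int64(228), np.int64(229), np.int64(228), np.int64(229), np.int64(229), np.int64(229), np.int64(231), np.int64(234), np.int64(237), np.int64(240), np.int64(239), np.int64(239), np.int64(239), np.int64(239), np.int64(240), np.int64(240), np.int64(239), np.int64(238), np.int64(237), np.int64(236), np.int64(236)]
 x edge 93.7 joint x 38.8 past tip-edge 20.1
 x edge 93.5 joint x 38.8 past tip-edge 20.2
w7 edge v 73.5 blade col [np.int64(240), np.int64(238), np.int64(238), np.int64(238), np.int64(238), np.int64(238), np.int64(237), np.int64(237), np.int64(236), np.int64(236), np.int64(236), np.int64(236), np.int64(236), np.int64(236), np.int64(236), np.int64(236), np.int64(236), np.int64(235), np.int64(236), np.int64(236), np.int64(236), np.int64(237), np.int64(235), np.int64(205), np.int64(120), np.int64(161), np.int64(220), np.int64(222), np.int64(222), np.int64(222), np.int64(222), np.int64(223), np.int64(224), np.int64(225), np.int64(225)]
 x edge 88.2 joint x 38.8 past tip-edge 25.6
 x edge 88.0 joint x 38.8 past tip-edge 25.7
```

Call:
move_arm(plan=[[0.0015,0,0,0,0,0,0.015],[0.003,0,0,0,0,0,0.015],[0.0045,0,0,0,0,0,0.015],[0.006,0,0,0,0,0,0.015],[0.0075,0,0,0,0,0,0.015],[0.008,0,0,0,0,0,0.015],[0.008,0,0,0,0,0,0.015]])

```text
time: 12.95
position: [629.7, -69.3, 41.1]
tcp_rot: [-0.559, 0.829, -0.002, 0.003]
ft_force: [6.5, 14.6, 5.5]
grip_width: 0.284
```

```bash
python3 - <<'E'
from h import *
ins();c=snap('wrist','w8');snap('scene','s8');ins()
pb=c['img'][60:125,315:324].mean((1,2)).astype(int);k=60+np.argmin(pb);print(k,pb[k-63:k-56])
T=np.array(c['T_tool_cam'])
def tx(u,v,z):
    d=T[:3,:3]@np.array([(u-c['cx'])/c['fx'],-(v-c['cy'])/c['fy'],-1.]);o=T[:3,3];return (o+d*(z-o[2])/d[2])[0]
print(tx(319,k+1,-5))
E
```

```text
t 12.95 p [629.7 -69.3  41.1] x [-0.375 -0.927 -0.002] z [ 0.007 -0.    -1.   ] F [ 6.5 14.6  5.5] w 0.284 q [ 0.2   0.46 -0.31  0.   -0.79 -0.58]
TCP->mouth 79.4 push 15.9 lat -0.6 M [ 5.36 -2.06 -0.01]
t 13.05 p [629.7 -69.3  41.1] x [-0.375 -0.927 -0.002] z [ 0.007 -0.    -1.   ] F [ 6.9 15.1  4.7] w 0.285 q [ 0.2   0.46 -0.31  0.   -0.79 -0.58]
TCP->mouth 79.4 push 16.5 lat -0.7 M [ 5.34 -2.16  0.04]
104 [205 197 179 152 152 154 154]
76.08073119031978
```

```bash
python3 - <<'E'
from h import *
c=load('w8');a=cv2.resize(c['img'][40:220,210:430],None,fx=2.5,fy=2.5,interpolation=cv2.INTER_CUBIC)
x=[cv2.resize(load(f)['img'][160:220,235:310],(250,225),interpolation=cv2.INTER_CUBIC) for f in('s5','s8')]
cv2.imwrite('pics/m8.png',np.hstack([a,np.vstack(x)]))
for u in(260,275,290,319,355,370): print(u,c['img'][80:100,u].mean(1).astype(int))
E
```

```text
260 [236 236 236 235 235 236 236 236 236 236 235 235 236 236 236 236 225 115
  79  79]
275 [236 236 236 236 236 236 236 236 236 236 235 236 236 236 236 236 224 116
  80  79]
290 [236 236 236 236 235 236 236 236 236 235 235 235 236 236 237 234 196 104
  81  81]
319 [232 234 235 235 235 236 235 229 228 228 227 227 228 229 230 230 229 217
 215 215]
355 [231 230 229 229 229 229 228 228 228 227 227 226 228 228 229 228 199 122
 105 106]
370 [230 230 229 229 228 229 228 228 228 227 226 226 227 229 229 228 201 123
 105 106]
```

View pics/m8.png

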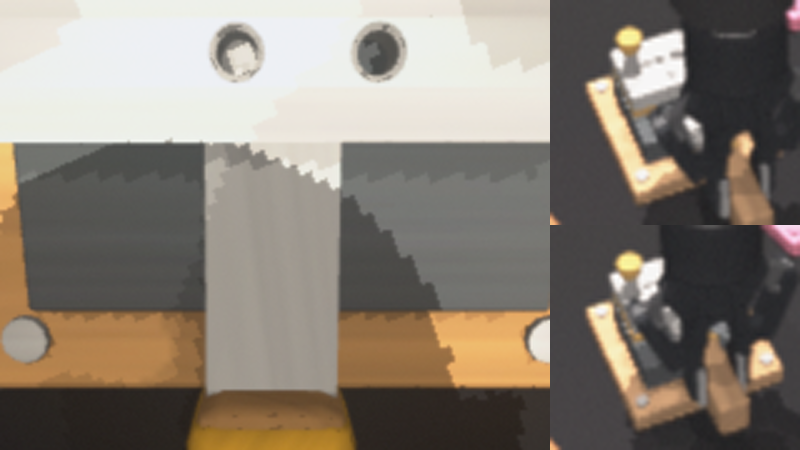

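```bash
python3 - <<'E'
from h import *
c=load('w8');T=np.array(c['T_tool_cam'])
def tx(v,z):
    d=T[:3,:3]@np.array([(319-c['cx'])/c['fx'],-(v-c['cy'])/c['fy'],-1.]);o=T[:3,3];return round((o+d*(z-o[2])/d[2])[0],1)
print([tx(96.7,z) for z in(-19,-5)],'joint',tx(196.8,4-16),'ledge front v',tx(40+310/2.5,4.))
E
```

```text
[np.float64(79.4), np.float64(79.3)] joint 39.2 ledge front v 49.9
```

Call:
move_arm(plan=[[0.001,0,0,0,0,0,0.015],[0.002,0,0,0,0,0,0.015],[0.002,0,0,0,0,0,0.015],[0.002,0,0,0,0,0,0.015],[0.002,0,0,0,0,0,0.015]])

```text
time: 13.68
position: [628.9, -71.2, 41.1]
tcp_rot: [-0.559, 0.829, -0.002, 0.003]
ft_force: [6.3, 15.0, 6.0]
grip_width: 0.282
```

```bash
python3 - <<'E'
from h import *
ins();c=snap('wrist','w9');t=snap('top','t9');s=snap('scene','s9');ins()
for u in(260,275,355,370): 
    p=c['img'][85:115,u].mean(1);print(85+np.argmin(np.diff(p))+.5,end=' ')
im=t['img'];cv2.imwrite('pics/m9.png',np.vstack([cv2.resize(im[100:310,90:530],(700,334)),cv2.resize(s['img'][130:300,180:540],(560,265)) if 0 else cv2.resize(s['img'][120:300,180:540],(700,262))]))
E
```

```text
t 13.68 p [628.9 -71.2  41.1] x [-0.374 -0.927 -0.002] z [ 0.006 -0.001 -1.   ] F [ 6.3 15.   6. ] w 0.282 q [ 0.2   0.46 -0.31  0.   -0.79 -0.58]
TCP->mouth 77.3 push 16.2 lat -0.2 M [ 5.32 -2.14  0.  ]
t 13.82 p [628.9 -71.2  41. ] x [-0.375 -0.927 -0.002] z [ 0.006 -0.001 -1.   ] F [ 6.6 14.3  5.4] w 0.286 q [ 0.2   0.46 -0.31  0.   -0.79 -0.58]
TCP->mouth 77.3 push 15.7 lat -0.8 M [ 5.3  -2.11  0.03]
102.5 102.5 102.5 102.5
```

View pics/m9.png

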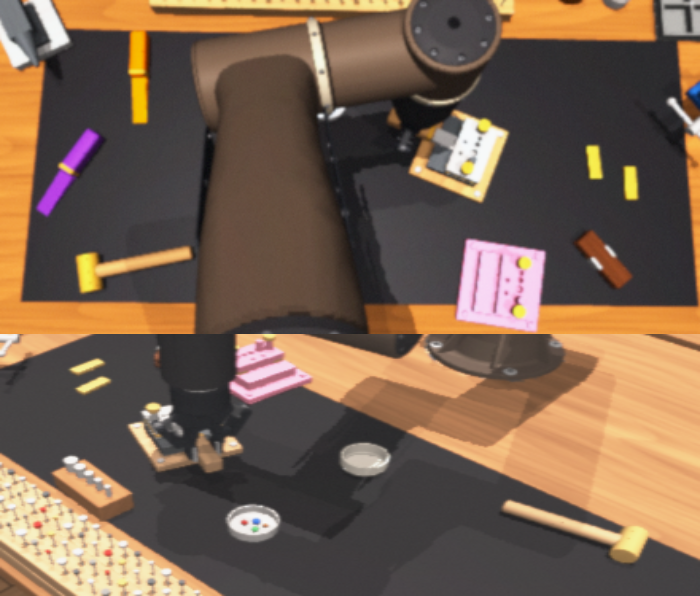

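The bystanders look undisturbed, and the reading holds steady at 77.3 mm, about 37 mm past the mouth. I'm handing in.

```bash
python3 -c "
from h import *
print(bot.finish_job());ins()"
```

```text
the job is handed in; nothing more can be done
None
the job is handed in; nothing more can be done
```

I carried out the job in the order asked and handed it in at 13.8 s of robot time. The wedge is still gripped, with its tip about 37 mm past the slot mouth.

- **Dip:** the tip went into the white pot at a 32° tilt. Arm kinematics put it about 12 mm below the rim, and a picture showed the blade in the pot.
- **Lift:** the plate should be about 3 mm up. I worked this out from how far the wedge went in, not from a direct view of the gap.
    - **Tip offset ahead of the TCP:** the tip seen in the picture gave 114.9 mm, the handle joint about 114.2 mm, and the start of the resistance about 115 ± 1 mm. The first grasp estimate of 117 mm disagreed, and I dropped it.
    - **Plate edge position:** the camera and the arm both put it 79.4 mm ahead of the TCP just before the last 2 mm push. After that push the arm reading was 77.3 mm.
- **Forces:** the push holds steady at about 16 N, slightly above the stated 6 to 15 N; I was also pressing down with about 7 N. Over the last 0.14 s of readings the wedge did not creep or slip in the grip.
- **Other things on the bench:** in the last pictures the pot, tin, strips, mallet, punch block, clamp and look-alikes appear where they were. I judged this by eye only.

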